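# Hold a spring hardness gauge square on the marked pad of a grip ring

## Task

Check whether the silicone grip ring on the sloping rest has gone hard: take the hardness gauge out of its stand by its handle and put its tip on the middle of the ring's round flat pad, with the gauge square to the ring's sloping face (not plumb). Press gently until the spring plunger is about halfway in, neither barely touched nor bottomed, and finish while holding the gauge there, steady, gripped and still pressing. Leave the other things on the shelf where they are.

Things in the scene. Friction and masses are not known exactly. Their poses are not given: they have to be found in the camera images.
- gauge: loose spring hardness gauge, 0.2 kg, upright in its stand. Origin on its axis at the collar's underside, z up, away from the tip. z -28..0 mm: steel barrel 20 mm across; 0..8: collar 36 mm across, sits on the stand; 8..68: black square handle 28 x 28 mm, sides along x and y, to be gripped (middle z=38). Below: 8 mm steel plunger, round end, at z=-44 when out.
- plunger (a joint): how far the gauge's plunger is pushed in, along the gauge: 0 out, 0.012 m bottomed. Spring: about 1.6 N to start it, 0.4 N more per mm: 4 N at 6 mm (half way), 6.4 N when bottomed.
- tip (a point): the round end of the plunger, on the gauge's centre line; moves with the plunger. Same axes as the gauge.
- stand: fixed square wooden block 70 x 70 x 60 mm high with a 25 mm upright through-hole in the middle, in which the gauge stands; origin at the centre of its underside. Lift the gauge at least 50 mm straight up to clear it.
- rest: fixed wooden sloping rest, 124 x 124 mm board on two legs, its top face tilted 0.38 rad (22 degrees) from level; low edge at its own -x side (about 27 mm high), high edge at +x (about 73 mm). Origin under the centre at shelf height.
- ring: hard silicone grip ring, 84 mm outside, 38 mm hole, 18 mm thick, lying on the sloping rest round a hub on which it turns stiffly (starts at any angle, need not be turned). Origin: centre of its underside; z square to the slope, outward. At its own +x a round flat thumb pad stands up from the rim and juts out past it.
- spot (a point): centre of the flat top of the ring's round pad (30 mm across, 40 mm from the ring's centre, top 25 mm above the ring's underside, 7 mm above its face), the spot to be measured; z points out square to the ring's face.
- shuttlecock_a: bystander: shuttlecock standing on its skirt, 66 mm across, 86 mm high, light; origin under its centre.
- shuttlecock_b: bystander: a second shuttlecock like it.
- bottle: bystander: stainless drink bottle with flip-top lid, 72 mm across, 236 mm high; origin under its centre.
- bowl: bystander: white ceramic bowl, 144 mm across, 60 mm high; origin under its centre.
- spare_ring: bystander: smaller plain grip ring lying flat on the shelf, 70 mm across, 18 mm high, no pad; origin under its centre.
- tin: bystander: flat aluminium tin 90 x 60 x 22 mm; origin under its centre.
Mind the look-alikes: they are no part of the job. Leave any pink or purple look-alike of the rest alone. There is more than one size of the gauge; the one meant has the size given above.

How it is judged (in metres and radians):
On the way:
1. the gauge is in the gripper, clear above its stand (z of gauge in the frame of stand above 0.105 m and contact force between the fingers and gauge above 1 N and contact force between gauge and ring below 0.1 N), for 0.1 s.
At the end, for the whole second after the job is handed in: For the last second: gripped gauge, clear of its stand, tip within 10 mm of the pad centre, within 0.15 rad of square to the ring face, plunger 2.5 to 9.5 mm in, 1.5 to 8 N on the ring, still; robot not on ring or rest; bystanders within 30 mm of their starts (distance between tip and spot below 0.01 m and angle between the z axis of gauge and the z axis of spot, either way round below 0.15 rad and value of joint plunger between 0.0025 and 0.0095 m and contact force between gauge and ring between 1.5 and 8 N and contact force between the fingers and gauge above 2 N and contact force between gauge and stand below 0.1 N and contact force between the arm and ring below 0.1 N and contact force between the arm and rest below 0.1 N and linear speed of gauge below 0.02 m/s and distance of each of shuttlecock_a, shuttlecock_b, bottle, bowl, spare_ring, tin from where it was at the start of the episode below 0.03 m); the arm keeps its last pose, push and grip.
It fails at once if the ring is pressed or struck hard with the gauge (over 20 N) (contact force between gauge and ring above 20 N).
It fails at once if a bystander is moved or knocked over (distance of any of shuttlecock_a, shuttlecock_b, bottle, bowl, spare_ring, tin from where it was at the start of the episode above 0.03 m or angle between any of shuttlecock_a, shuttlecock_b, bottle, bowl, spare_ring, tin's own z axis and vertical above 0.6 rad).
It also fails if it takes over 42 s, if anything falls off the work surface, if the arm or the gripper's body presses on something with over 40 N, if the wrist force passes 120 N, or if a joint passes its speed limit or range.

## Robot

A 6-joint arm with a two-finger parallel gripper is mounted at the origin on the work surface. World frame = base frame: x ahead of the robot, y to its left, z up, the work surface at z = 0. Lengths are in m, angles in degrees, forces in N, time in s.
With the tool pointing down it reaches from about 0.4 to 0.825 m from the base axis. Payload 7 kg.
Tool frame: the origin (TCP) lies at the centre of the arm's flange, where the gripper is bolted on; the fingertips stand 178 mm ahead of it and the grasp point (between the pads) lies 159 mm ahead of it (r.finger_overhang is the distance from the TCP to the fingertips, in m); z points along the fingers, y is the direction in which the jaws open and shut (so a half turn about z gives the same grasp; the last joint's range is limited). The gripper opens to 88 mm and grips with 3 to 60 N. Pads are 19 mm wide; open, the fingers measure 130 mm over their backs; the gripper's body (78 mm by 193 mm) begins 47 mm behind the grasp point.
Start: joints at [91.278, 20.546, 0.682, 0, -70.136, -16.507], TCP at [0.177, 0.651, 0.405] pointing down, gripper open.
Joint ranges: [-176.03, 176.03], [-82.01, 121.73], [-58.28, 71.71], [-173.87, 95.51], [-174.79, -0.11], [-173.66, 173.66]. Speed limits (degrees/s): [136.94, 136.94, 172.46, 180, 180, 180].

## Interface

Orientations are given as [roll, pitch, yaw] about the fixed x, y, z axes, in that order (R = Rz(yaw) Ry(pitch) Rx(roll)).
In Python, from plant import r gives the robot as it stands.
- The arm moves only by the tool send_rows, never from a script. Its arguments are lists of equal length, an entry for each row: "xyz": the shift along the tool's x, y, z in units of 50 mm (1.0 is 50 mm), a list of three; "angular": the turn, a rotation vector about the tool's x, y, z in units of 6 degrees (1.0 is 6 degrees), a list of three; "grip": the finger opening in mm, from 0 to 87.6. In form: {"xyz": [[x, y, z], ...], "angular": [[wx, wy, wz], ...], "grip": [grip, ...]}. A call has 1 to 8 rows; each row shifts and turns the commanded pose from where the row before left it, along the tool's axes as they then stand; what a row does not reach is not made up. A row lasts 1/10 s, in which the tool goes at most 50 mm and 8.59 degrees, less where a joint would pass 70% of its speed; a pose out of reach is approached as far as the arm can. A call is refused whole if a number of a shift passes 1 or a number of a turn 1, either way. A call with a gripper value outside its range is refused whole. The fingers move at their own pace and stop on an object; "grip_force" is the grip in N (left out, the last holds). Time passes only in rows, so rows that do not move let the fingers close. It gives the time, the measured TCP pose, the force and the opening at its end, in the units of the state.
- r.get_state(): the state, without advancing time (a new reading comes with each control period).
- r.capture(name): name is "scene" or "top" or "wrist"; returns a dict with "img" (420x560x3 uint8, red, green, blue), "camera_matrix" (3x3 intrinsics, pixels), "pose" (4x4, takes a point from camera to world coordinates). Camera axes: x right, y down, z forward; pixel columns grow to the right and rows downward; lengths in m; the calibration is good to about 2 mm. A picture is of the moment at which its call begins. There is no depth.
- r.close_job(): hands the job in, once; it reports no verdict.
Trained networks look in the newest picture that a camera, given by its name, has taken for a name from the list of things; names that differ only in an ending like _2 or _b are one class to them, and where a whole thing is asked for, a point or a joint stands for the part that bears it (a point fixed in the world has none). Each returns a list of dicts, best first, with "conf" (0 to 1); they miss things now and then, are a little off and sometimes report something else, mostly with a low value. They report only what shows in the picture. A call takes as long as a camera call. They do not tell look-alikes from the thing itself.
- r.find_in(thing, camera): "at" ([x, y, z] in m, in world coordinates, good to about 4 mm: the middle of the surface that is visible of it).
- r.mark_of(thing, camera): "at" ([x, y, z] in m, in world coordinates, good to about 4 mm: a listed point, or the origin of a listed thing).
The state is a dict: "time_s": time; "joints": joint angles; "qd": joint speeds; "joint_torque": joint torques, N m; "tcp_pos": TCP position; "eef_rot": TCP orientation; "contact_force": force on the tool from outside, world axes, zero at the start; "moment": the same for the moment, N m; "gripper_width": finger opening in m.
Only numpy, scipy, OpenCV 4.12 (cv2) and the standard library are available. Lean on these libraries where they do the work, as an engineer would, in place of code of your own. Each camera call takes 0.05 s, during which the arm holds its last target. There are 200 camera calls.

## Working session

There is one attempt and no reset: what is moved stays moved. The work goes in short steps, Python scripts to look and compute and a tool call to move; the robot and the scene stay as the last step left them, time stands still between calls to the robot, and variables do not carry over. Pictures are saved under pics/ and viewed, about 8 in all and at most 12, crops included, and the job is handed in when it is done.

Besides the shell and the picture viewer there is one more tool, called after "Request:" by a JSON object that holds its "fn" and its "kwargs". send_rows: Moves the arm, as the interface text tells. Its arguments: {"type":"object","properties":{"xyz":{"type":"array","items":{"type":"array","items":{"type":"number"}}},"angular":{"type":"array","items":{"type":"array","items":{"type":"number"}}},"grip":{"type":"array","items":{"type":"number"}},"grip_force":{"type":"number"}},"required":["xyz","angular","grip"]}

```bash
mkdir -p pics; ls
cat > h.py <<'E'
from plant import r
import numpy as np, cv2
def save(n,c): cv2.imwrite(f'pics/{n}.png',c['img'][:,:,::-1])
def proj(c,p):
    T=np.linalg.inv(c['pose']); q=T[:3,:3]@np.array(p)+T[:3,3]; u=c['camera_matrix']@q; return np.round(u[:2]/u[2],0)
E
python3 - <<'E'
from h import *
ims=[]
s=r.get_state();print(s['time_s'],s['tcp_pos'],s['eef_rot'],s['gripper_width'])
for n in ['scene','top']:
    c=r.capture(n);ims.append(c['img']);save(n,c);print(n,np.round(c['pose'],2).tolist())
    for t in ['gauge','stand','rest','ring','spot','tip','bottle','bowl','shuttlecock_a','spare_ring','tin']:
        for d in r.mark_of(t,n)[:3]: print(t,n,np.round(d['at'],3),round(d['conf'],2),proj(c,d['at']))
cv2.imwrite('pics/both.png',np.vstack(ims)[:,:,::-1])
E
```

```text
pics
0.0 [0.17724725 0.65110843 0.40371287] [ 1.79904029e+02 -8.85075488e-03 -1.52343408e+01] 0.0877292654162119
scene [[-0.53, 0.55, -0.64, 1.36], [0.85, 0.36, -0.39, 0.57], [0.02, -0.75, -0.66, 0.97], [0.0, 0.0, 0.0, 1.0]]
gauge scene [ 0.472  0.416 -0.001] 0.66 [419. 298.]
gauge scene [ 0.534 -0.224  0.062] 0.63 [190. 198.]
gauge scene [ 0.567  0.199 -0.004] 0.58 [320. 287.]
stand scene [ 0.529 -0.222 -0.   ] 0.79 [194. 214.]
stand scene [ 0.6   -0.43  -0.002] 0.33 [121. 202.]
rest scene [0.361 0.14  0.002] 0.73 [338. 228.]
rest scene [ 0.232  0.462 -0.   ] 0.63 [470. 247.]
rest scene [ 0.568  0.193 -0.003] 0.56 [318. 286.]
ring scene [0.234 0.461 0.053] 0.89 [474. 232.]
ring scene [0.357 0.144 0.053] 0.85 [341. 214.]
ring scene [0.568 0.196 0.053] 0.83 [320. 270.]
spot scene [0.578 0.232 0.076] 0.97 [333. 272.]
spot scene [0.381 0.13  0.091] 0.68 [334. 205.]
spot scene [0.255 0.448 0.087] 0.58 [470. 225.]
bottle scene [0.607 0.494 0.002] 0.71 [431. 353.]
bowl scene [ 0.596 -0.433 -0.001] 0.93 [121. 201.]
shuttlecock_a scene [ 0.702 -0.021 -0.001] 0.94 [213. 283.]
shuttlecock_a sc
[... 495 characters left out ...]
 [235. 185.]
rest top [ 0.235  0.461 -0.   ] 0.74 [155. 284.]
rest top [ 0.362  0.14  -0.   ] 0.73 [252. 244.]
ring top [0.236 0.462 0.049] 0.8 [150. 284.]
ring top [0.578 0.24  0.08 ] 0.71 [219. 176.]
ring top [0.36  0.14  0.046] 0.64 [251. 243.]
spot top [0.575 0.235 0.079] 0.87 [220. 177.]
spot top [0.261 0.447 0.089] 0.78 [152. 276.]
spot top [0.388 0.13  0.087] 0.62 [253. 234.]
bottle top [0.609 0.497 0.002] 0.97 [146. 173.]
bowl top [ 0.598 -0.427 -0.002] 0.55 [417. 171.]
shuttlecock_a top [ 0.7   -0.016  0.003] 0.83 [296. 144.]
shuttlecock_a top [ 0.531 -0.001  0.003] 0.8 [293. 193.]
spare_ring top [ 0.382 -0.025  0.002] 0.53 [301. 237.]
tin top [ 0.475  0.413 -0.001] 0.96 [170. 211.]
```

```bash
python3 -c "
import cv2;a=cv2.imread('pics/scene.png')
cv2.imwrite('pics/s1.png',cv2.resize(a,(800,600)))
b=cv2.imread('pics/top.png')[120:310,110:440];cv2.imwrite('pics/t1.png',cv2.resize(b,(800,460)))"
```

```text
(no output)
```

View pics/s1.png

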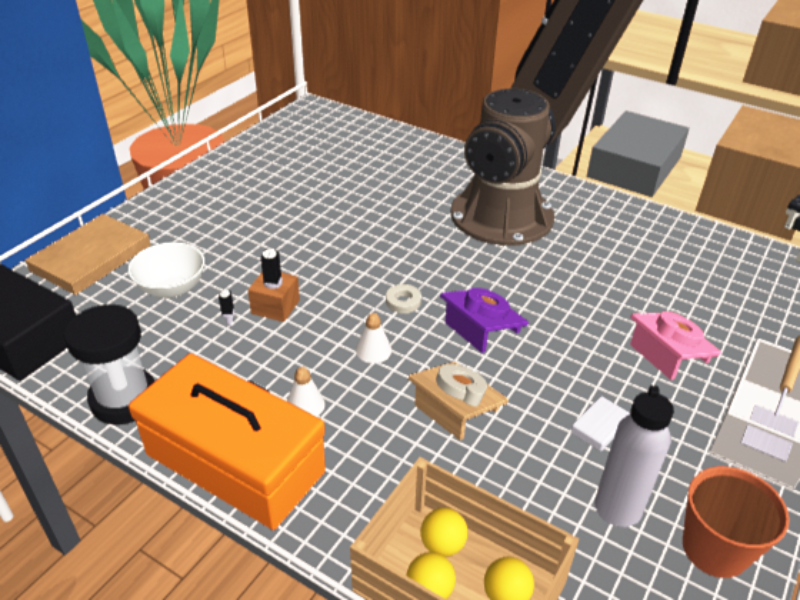

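View pics/t1.png

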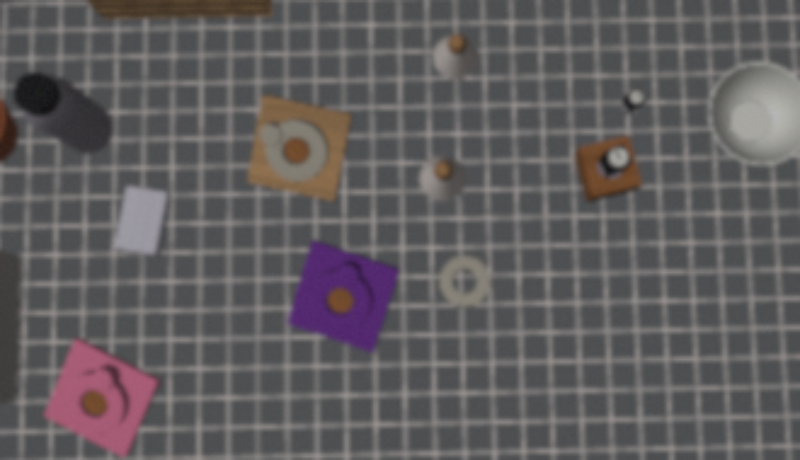

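The gauge meant is the one in the wooden stand, at s1 (272,268). The small one at (227,305) is loose and undersized. The rest meant is the wooden one at s1 (457,392); the purple one (485,315) and the pink one (675,340) are look-alikes. Next I'll get close-up wrist views, starting with the rest because it is on the way.

```bash
cat >> h.py <<'E'
from scipy.spatial.transform import Rotation as Ro, Slerp
def E(rpy): return Ro.from_euler('xyz',rpy,degrees=True)
def plan(pos,rot,n,p0=None,r0=None):
    s=r.get_state(); p0=np.array(s['tcp_pos']) if p0 is None else np.array(p0); r0=E(s['eef_rot']) if r0 is None else r0
    d=np.array(pos)-p0; rv=(r0.inv()*rot).as_rotvec()
    X=[];A=[]
    for i in range(n):
        Ri=r0*Ro.from_rotvec(rv*i/n)
        X.append(np.round(Ri.inv().apply(d/n)/.05,3).tolist()); A.append(np.round(np.degrees(rv/n)/6,3).tolist())
    print('total',np.round(d,3),np.round(np.degrees(rv),1),'max',np.abs(X).max(),np.abs(A).max()); print('X',X);print('A',A)
E
python3 - <<'E'
from h import *
s=r.get_state(); c=r.capture('wrist'); T=np.eye(4);T[:3,:3]=E(s['eef_rot']).as_matrix();T[:3,3]=s['tcp_pos']
print(np.round(np.linalg.inv(T)@c['pose'],3),c['camera_matrix'][0,0])
plan([.45,.20,.45],E([180,0,-15]),16)
E
```

```text
[[ 0.001 -0.957 -0.289  0.078]
 [ 1.     0.001  0.001 -0.001]
 [-0.    -0.289  0.957  0.021]
 [ 0.     0.     0.     1.   ]] 361.36742451771215
total [ 0.273 -0.451  0.045] [-0.  -0.  -0.2] max 0.477 0.002
X [[0.477, 0.455, -0.057], [0.477, 0.455, -0.057], [0.477, 0.455, -0.057], [0.477, 0.455, -0.057], [0.477, 0.455, -0.057], [0.476, 0.455, -0.057], [0.476, 0.455, -0.057], [0.476, 0.456, -0.057], [0.476, 0.456, -0.057], [0.476, 0.456, -0.057], [0.476, 0.456, -0.057], [0.476, 0.456, -0.057], [0.476, 0.456, -0.057], [0.476, 0.456, -0.057], [0.475, 0.456, -0.057], [0.475, 0.457, -0.057]]
A [[-0.0, -0.0, -0.002], [-0.0, -0.0, -0.002], [-0.0, -0.0, -0.002], [-0.0, -0.0, -0.002], [-0.0, -0.0, -0.002], [-0.0, -0.0, -0.002], [-0.0, -0.0, -0.002], [-0.0, -0.0, -0.002], [-0.0, -0.0, -0.002], [-0.0, -0.0, -0.002], [-0.0, -0.0, -0.002], [-0.0, -0.0, -0.002], [-0.0, -0.0, -0.002], [-0.0, -0.0, -0.002], [-0.0, -0.0, -0.002], [-0.0, -0.0, -0.002]]
```

Request:
{"fn": "send_rows", "kwargs": {"xyz": [[0.5, 0.45, -0.06], [0.5, 0.45, -0.06], [0.5, 0.45, -0.06], [0.5, 0.45, -0.06], [0.5, 0.45, -0.06], [0.5, 0.45, -0.06], [0.5, 0.45, -0.06], [0.5, 0.45, -0.06]], "angular": [[0, 0, 0], [0, 0, 0], [0, 0, 0], [0, 0, 0], [0, 0, 0], [0, 0, 0], [0, 0, 0], [0, 0, 0]], "grip": [87, 87, 87, 87, 87, 87, 87, 87]}}

```text
time_s: 2.05
tcp_pos: [0.3235, 0.4238, 0.429]
eef_rot: [-180.0, -0.0, -15.2]
contact_force: [0.6, 0.4, -0.3]
gripper_width: 0.0866
```

Request:
{"fn": "send_rows", "kwargs": {"xyz": [[0.6, 0.45, -0.06], [0.6, 0.45, -0.06], [0.6, 0.45, -0.06], [0.6, 0.45, -0.06], [0.6, 0.45, -0.06], [0.6, 0.45, -0.06], [0.6, 0.45, -0.06], [0.6, 0.45, -0.06]], "angular": [[0, 0, 0], [0, 0, 0], [0, 0, 0], [0, 0, 0], [0, 0, 0], [0, 0, 0], [0, 0, 0], [0, 0, 0]], "grip": [87, 87, 87, 87, 87, 87, 87, 87]}}

```text
time_s: 2.85
tcp_pos: [0.508, 0.1869, 0.4531]
eef_rot: [-180.0, -0.0, -15.2]
contact_force: [0.3, 0.1, 0.4]
gripper_width: 0.0871
```

Run:
```python
from h import *
c=r.capture('wrist');save('w1',c);s=r.get_state();print(s['tcp_pos'],s['eef_rot'])
for t in ['rest','ring','spot']:
    for d in r.mark_of(t,'wrist')[:3]: print(t,np.round(d['at'],4),round(d['conf'],2),proj(c,d['at']))
np.savez('w1.npz',pose=c['pose'],K=c['camera_matrix'])
plan([.56,-.25,.43],E([180,0,11]),18)
```

```text
[0.51020036 0.18413331 0.45341565] [ 1.79961314e+02 -8.33712289e-02 -1.52986254e+01]
rest [0.361  0.1429 0.0035] 0.86 [338. 275.]
rest [ 5.658e-01  1.980e-01 -1.000e-04] 0.56 [253. 130.]
ring [0.3602 0.137  0.0504] 0.71 [349. 292.]
ring [0.5606 0.1989 0.0485] 0.64 [251. 138.]
spot [0.5735 0.2312 0.0756] 0.71 [214. 136.]
spot [0.3873 0.1344 0.089 ] 0.62 [354. 287.]
total [ 0.052 -0.438 -0.023] [ -0.    0.  -26.4] max 0.49 0.244
X [[0.185, 0.453, 0.025], [0.173, 0.458, 0.025], [0.161, 0.462, 0.025], [0.15, 0.466, 0.025], [0.138, 0.47, 0.025], [0.126, 0.473, 0.025], [0.113, 0.476, 0.025], [0.101, 0.479, 0.025], [0.089, 0.481, 0.025], [0.077, 0.484, 0.025], [0.064, 0.485, 0.025], [0.052, 0.487, 0.025], [0.039, 0.488, 0.025], [0.027, 0.489, 0.025], [0.014, 0.489, 0.025], [0.002, 0.49, 0.025], [-0.011, 0.49, 0.025], [-0.023, 0.489, 0.025]]
A [[-0.0, 0.0, -0.244], [-0.0, 0.0, -0.244], [-0.0, 0.0, -0.244], [-0.0, 0.0, -0.244], [-0.0, 0.0, -0.244], [-0.0, 0.0, -0.244], [-0.0, 0.0, -0.244], [-0.0, 0.0, -0.244], [-0.0, 0.0, -0.244], [-0.0, 0.0, -0.244], [-0.0, 0.0, -0.244], [-0.0, 0.0, -0.244], [-0.0, 0.0, -0.244], [-0.0, 0.0, -0.244], [-0.0, 0.0, -0.244], [-0.0, 0.0, -0.244], [-0.0, 0.0, -0.244], [-0.0, 0.0, -0.244]]
```

View pics/w1.png

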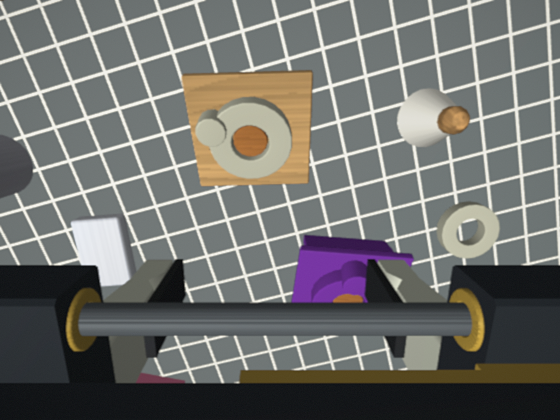

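The top (far) board edge is wider in the picture, so the high side faces away from the robot. Corners are at (183,74), (312,72), (308,183) and (201,186), and the pad top is at (211,130). I'll fit the rest pose to these.

```bash
cat > fit.py <<'E'
from h import *
from scipy.optimize import least_squares
z=np.load('w1.npz'); T=np.linalg.inv(z['pose']);K=z['K']
px=np.array([[183,74],[312,72],[308,183],[201,186]],float)
def P(p): q=(T[:3,:3]@np.atleast_2d(p).T).T+T[:3,3]; u=q@K.T; return u[:,:2]/u[:,2:]
def R(yaw,t=.38): return Ro.from_euler('z',yaw)*Ro.from_euler('y',-t)   # high at +x
C=np.array([[62,62,0],[62,-62,0],[-62,-62,0],[-62,62,0]])/1e3
best=None
for k in range(4):
    f=lambda v:(P(R(v[3]).apply(C)+v[:3])-px[(np.arange(4)+0)%4][np.roll(np.arange(4),k)]).ravel()
    s=least_squares(f,[.56,.19,.05,-.2+k*np.pi/2]); print(k,np.round(s.x,3),np.degrees(s.x[3]).round(1),'cost',s.cost.round(1),s.fun.round(1))
    if best is None or s.cost<best.cost: best=s
v=best.x; v[2]=.05
f=lambda w:(P(R(w[2]).apply(C)+[w[0],w[1],.05])-px).ravel() if False else None
n=R(v[3]).apply([0,0,1]); print('n',n.round(3))
# pad: ray at pixel meets plane 25 mm above board top face
d=z['pose'][:3,:3]@np.linalg.inv(K)@[211,130,1]; o=z['pose'][:3,3]
for zc in (.05,best.x[2]):
    c=np.array([v[0],v[1],zc])+.025*n; t=(c-o)@n/(d@n); sp=o+t*d; loc=R(v[3]).inv().apply(sp-c); print('spot',sp.round(4),'local',loc.round(4),'rad',np.linalg.norm(loc))
E
python3 fit.py
```

```text
0 [ 0.564  0.198  0.044 -0.245] -14.0 cost 2.6 [-1.1  1.   1.1  0.3 -0.  -0.3 -0.  -1.3]
1 [0.566 0.196 0.034 1.332] 76.3 cost 96.1 [ 0.1  7.9  7.3 -5.3 -6.3 -1.8 -2.2 -0.4]
2 [0.57  0.197 0.036 2.92 ] 167.3 cost 91.6 [ 3.8 -0.2 -6.8  1.8  8.9  0.8 -5.8 -2.5]
3 [0.567 0.201 0.042 4.484] 256.9 cost 163.5 [-8.1 -8.2 -2.6  9.3  2.5  0.9  9.7 -1. ]
n [-0.36   0.09   0.929]
spot [0.5795 0.2313 0.0798] local [ 0.0177  0.0358 -0.    ] rad 0.03993869570686864
spot [0.5795 0.2313 0.0798] local [ 0.0177  0.0358 -0.    ] rad 0.03993869570686864
```

Request:
{"fn": "send_rows", "kwargs": {"xyz": [[0.18, 0.45, 0.03], [0.17, 0.46, 0.03], [0.16, 0.46, 0.03], [0.15, 0.47, 0.03], [0.14, 0.47, 0.03], [0.13, 0.47, 0.03], [0.11, 0.48, 0.03], [0.1, 0.48, 0.03]], "angular": [[0, 0, -0.25], [0, 0, -0.25], [0, 0, -0.25], [0, 0, -0.25], [0, 0, -0.25], [0, 0, -0.25], [0, 0, -0.25], [0, 0, -0.25]], "grip": [87, 87, 87, 87, 87, 87, 87, 87]}}

```text
time_s: 3.85
tcp_pos: [0.5308, -0.0058, 0.4407]
eef_rot: [-180.0, -0.0, -3.1]
contact_force: [0.7, 0.5, 0.5]
gripper_width: 0.0872
```

Request:
{"fn": "send_rows", "kwargs": {"xyz": [[0.1, 0.48, 0.03], [0.1, 0.48, 0.03], [0.1, 0.48, 0.03], [0.1, 0.48, 0.03], [0.1, 0.48, 0.03], [0.1, 0.48, 0.03], [0.1, 0.48, 0.03], [0.1, 0.48, 0.03]], "angular": [[0, 0, -0.25], [0, 0, -0.25], [0, 0, -0.25], [0, 0, -0.25], [0, 0, -0.25], [0, 0, -0.25], [0, 0, -0.25], [0, 0, -0.25]], "grip": [87, 87, 87, 87, 87, 87, 87, 87]}}

```text
time_s: 4.65
tcp_pos: [0.5781, -0.1958, 0.4287]
eef_rot: [-180.0, -0.0, 8.9]
contact_force: [-0.8, -0.2, 1.1]
gripper_width: 0.0867
```

Run:
```python
from h import *
c=r.capture('wrist');save('w2',c);s=r.get_state();print(s['tcp_pos'],s['eef_rot'])
for t in ['gauge','stand','tip']:
    for d in r.mark_of(t,'wrist')[:3]: print(t,np.round(d['at'],4),round(d['conf'],2),proj(c,d['at']))
np.savez('w2.npz',pose=c['pose'],K=c['camera_matrix'])
```

```text
[ 0.57903487 -0.19812535  0.42796224] [1.79959523e+02 4.57678739e-02 8.96160725e+00]
gauge [ 0.6201 -0.2598  0.0311] 0.96 [343. 155.]
gauge [ 0.5322 -0.2249  0.0037] 0.42 [294. 222.]
stand [ 0.5315 -0.2225 -0.0018] 0.75 [292. 220.]
```

View pics/w2.png

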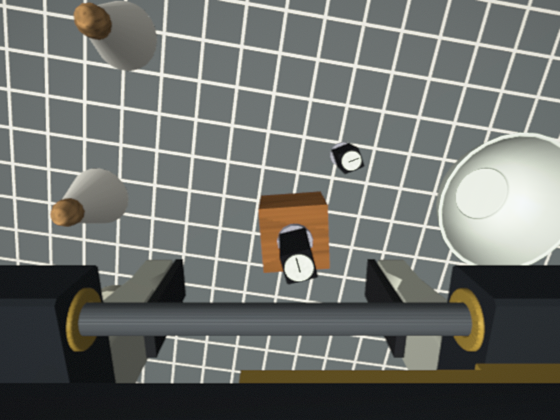

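Run:
```python
import cv2
a=cv2.imread('pics/w2.png')[180:300,240:370];cv2.imwrite('pics/w2c.png',cv2.resize(a,(780,720)[:2] if 0 else (650,600),interpolation=cv2.INTER_CUBIC))
```

```text
(no output)
```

View pics/w2c.png

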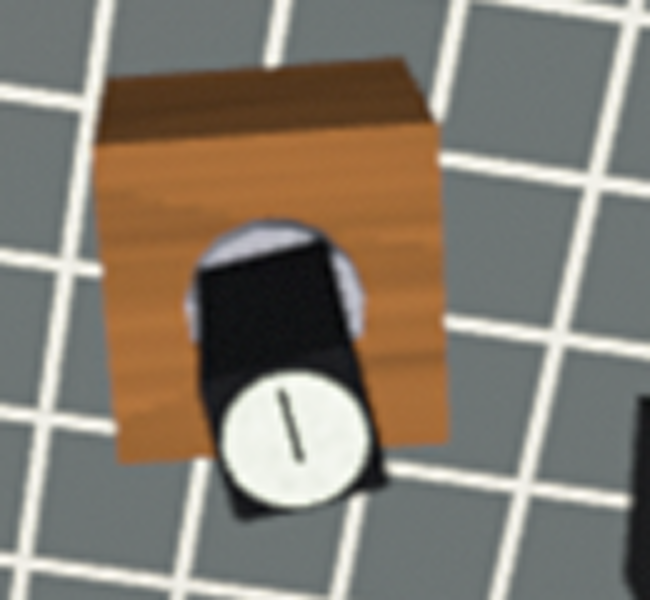

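The crop shows the full-size gauge in the stand with its handle turned about 14.5° counter-clockwise in the image. Handle-top centre is at about (299,267).

Run:
```python
from h import *
z=np.load('w2.npz');K=z['K'];o=z['pose'][:3,3]
def at(u,v,h):
    d=z['pose'][:3,:3]@np.linalg.inv(K)@[u,v,1]; return o+d*(h-o[2])/d[2]
cs=[at(240+a/5,180+b/5,.128) for a,b in [(205,383),(350,345),(387,485),(240,520)]]
print(np.round(cs,4).tolist(),np.mean(cs,0),[np.linalg.norm(cs[i]-cs[i-1]).round(4) for i in range(4)])
print('dial',at(240+297/5,180+438/5,.128))
st=[at(240+a/5,180+b/5,.06) for a,b in [(95,147),(440,125),(448,440),(118,463)]]; print('stand',np.mean(st,0),[np.linalg.norm(st[i]-st[i-1]).round(4) for i in range(4)])
s=r.get_state();print(s['joints'])
g=np.mean(cs,0);plan([g[0],g[1],.36],E([180,0,23.5]),4)
```

```text
[[0.538, -0.2066, 0.128], [0.5485, -0.2293, 0.128], [0.5243, -0.2402, 0.128], [0.5139, -0.2166, 0.128]] [ 0.53118848 -0.22316393  0.128     ] [np.float64(0.0261), np.float64(0.025), np.float64(0.0266), np.float64(0.0258)]
dial [ 0.53052846 -0.22354158  0.128     ]
stand [ 0.5303662  -0.22350784  0.06      ] [np.float64(0.0694), np.float64(0.0689), np.float64(0.0687), np.float64(0.0696)]
[-3.67051742e-01  1.36887467e+01 -5.85308154e+00 -1.65525438e-02
 -7.04993726e+01  9.91213044e+01]
total [-0.047 -0.028 -0.068] [ -0.    0.  -14.8] max 0.341 0.615
X [[-0.251, 0.102, 0.341], [-0.258, 0.085, 0.341], [-0.263, 0.068, 0.341], [-0.266, 0.051, 0.341]]
A [[-0.001, 0.001, -0.615], [-0.001, 0.001, -0.615], [-0.001, 0.001, -0.615], [-0.001, 0.001, -0.615]]
```

Request:
{"fn": "send_rows", "kwargs": {"xyz": [[-0.25, 0.1, 0.34], [-0.26, 0.09, 0.34], [-0.26, 0.07, 0.34], [-0.27, 0.05, 0.34], [0, 0, 0], [0, 0, 0]], "angular": [[0, 0, -0.61], [0, 0, -0.61], [0, 0, -0.61], [0, 0, -0.61], [0, 0, 0], [0, 0, 0]], "grip": [87, 87, 87, 87, 87, 87]}}

```text
time_s: 5.45
tcp_pos: [0.5313, -0.2232, 0.3614]
eef_rot: [180.0, -0.0, 23.4]
contact_force: [-0.1, -0.1, 1.2]
gripper_width: 0.0872
```

Run:
```python
from h import *
s=r.get_state();print(s['tcp_pos'],s['eef_rot'],s['contact_force'])
plan([.5305,-.2235,.257],E([180,0,23.5]),6)
```

```text
[ 0.53133126 -0.22315228  0.3614047 ] [ 1.79969099e+02 -2.58517760e-02  2.33817097e+01] [-0.0638477  -0.14645667  1.23802504]
total [-0.001 -0.    -0.104] [ 0.  -0.  -0.1] max 0.348 0.003
X [[-0.003, -0.0, 0.348], [-0.003, -0.0, 0.348], [-0.003, -0.0, 0.348], [-0.003, -0.0, 0.348], [-0.003, -0.0, 0.348], [-0.003, -0.0, 0.348]]
A [[0.001, -0.001, -0.003], [0.001, -0.001, -0.003], [0.001, -0.001, -0.003], [0.001, -0.001, -0.003], [0.001, -0.001, -0.003], [0.001, -0.001, -0.003]]
```

Request:
{"fn": "send_rows", "kwargs": {"xyz": [[0, 0, 0.35], [0, 0, 0.35], [0, 0, 0.35], [0, 0, 0.35], [0, 0, 0.35], [0, 0, 0.33], [0, 0, 0], [0, 0, 0]], "angular": [[0, 0, 0], [0, 0, 0], [0, 0, 0], [0, 0, 0], [0, 0, 0], [0, 0, 0], [0, 0, 0], [0, 0, 0]], "grip": [87, 87, 87, 87, 87, 87, 87, 50], "grip_force": 35}}

```text
time_s: 6.25
tcp_pos: [0.5321, -0.2236, 0.2576]
eef_rot: [180.0, -0.0, 23.4]
contact_force: [0.6, -0.0, 1.0]
gripper_width: 0.0831
```

Request:
{"fn": "send_rows", "kwargs": {"xyz": [[0, 0, 0], [0, 0, 0], [0, 0, 0], [0, 0, 0], [0, 0, 0], [0, 0, 0], [0, 0, 0], [0, 0, 0]], "angular": [[0, 0, 0], [0, 0, 0], [0, 0, 0], [0, 0, 0], [0, 0, 0], [0, 0, 0], [0, 0, 0], [0, 0, 0]], "grip": [30, 20, 20, 20, 20, 20, 20, 20]}}

```text
time_s: 7.05
tcp_pos: [0.5311, -0.2241, 0.2566]
eef_rot: [-180.0, 0.0, 23.4]
contact_force: [0.1, 1.0, 0.5]
gripper_width: 0.0278
```

Request:
{"fn": "send_rows", "kwargs": {"xyz": [[0, 0, -0.15], [0, 0, -0.25], [0, 0, -0.3], [0, 0, -0.3], [0, 0, -0.3], [0, 0, -0.3], [0, 0, -0.3], [0, 0, -0.3]], "angular": [[0, 0, 0], [0, 0, 0], [0, 0, 0], [0, 0, 0], [0, 0, 0], [0, 0, 0], [0, 0, 0], [0, 0, 0]], "grip": [20, 20, 20, 20, 20, 20, 20, 20]}}

```text
time_s: 7.85
tcp_pos: [0.5309, -0.2241, 0.3683]
eef_rot: [180.0, -0.0, 23.4]
contact_force: [-0.9, -0.4, -2.3]
gripper_width: 0.0279
```

Request:
{"fn": "send_rows", "kwargs": {"xyz": [[0, 0, -0.3], [0, 0, -0.3], [0, 0, -0.3], [0, 0, -0.3], [0, 0, -0.1], [0, 0, 0], [0, 0, 0]], "angular": [[0, 0, 0], [0, 0, 0], [0, 0, 0], [0, 0, 0], [0, 0, 0], [0, 0, 0], [0, 0, 0]], "grip": [20, 20, 20, 20, 20, 20, 20]}}

```text
time_s: 8.55
tcp_pos: [0.5308, -0.224, 0.4312]
eef_rot: [-180.0, 0.0, 23.4]
contact_force: [-0.5, -0.3, -3.0]
gripper_width: 0.0278
```

Run:
```python
from h import *
from fit import R,v
s=r.get_state();print(s['tcp_pos'],s['contact_force'],s['joints'],s['gripper_width'])
for n in ('top','scene','wrist'):
    c=r.capture(n);save('g_'+n,c)
    for t in ('gauge','tip','ring','spot'):
        for d in r.mark_of(t,n)[:2]: print(n,t,np.round(d['at'],4),round(d['conf'],2))
n=R(-.245).apply([0,0,1]); spot=np.array([.5795,.2313,.0798])
# tool z=-n, x axis near current
def tgt(yaw):
    x=np.array([np.cos(yaw),np.sin(yaw),0]); x-=x@n*n; x/=np.linalg.norm(x); return Ro.from_matrix(np.c_[x,np.cross(-n,x),-n])
rt=tgt(np.radians(10)); p=spot+n*(.044+.038+.159+.03)
print('goal',p.round(4),rt.as_euler('xyz',degrees=True).round(1))
plan(p,rt,24)
```

```text
0 [ 0.564  0.198  0.044 -0.245] -14.0 cost 2.6 [-1.1  1.   1.1  0.3 -0.  -0.3 -0.  -1.3]
1 [0.566 0.196 0.034 1.332] 76.3 cost 96.1 [ 0.1  7.9  7.3 -5.3 -6.3 -1.8 -2.2 -0.4]
2 [0.57  0.197 0.036 2.92 ] 167.3 cost 91.6 [ 3.8 -0.2 -6.8  1.8  8.9  0.8 -5.8 -2.5]
3 [0.567 0.201 0.042 4.484] 256.9 cost 163.5 [-8.1 -8.2 -2.6  9.3  2.5  0.9  9.7 -1. ]
n [-0.36   0.09   0.929]
spot [0.5795 0.2313 0.0798] local [ 0.0177  0.0358 -0.    ] rad 0.03993869570686864
spot [0.5795 0.2313 0.0798] local [ 0.0177  0.0358 -0.    ] rad 0.03993869570686864
[ 0.53075323 -0.22397478  0.43122016] [-0.51862995 -0.2893365  -3.02766399] [-3.44088276e+00  1.03458527e+01 -9.76159664e+00 -2.56463714e-02
 -6.99257519e+01  1.16851174e+02] 0.02783468544338804
top tip [0.5734 0.2348 0.0781] 0.44
top ring [0.5615 0.1998 0.0453] 0.82
top ring [0.2312 0.4632 0.0477] 0.62
top spot [0.5771 0.2351 0.0804] 0.88
top spot [0.2605 0.4476 0.0919] 0.79
scene gauge [ 0.5323 -0.2252  0.2343] 0.7
scene gauge [0.5274 0.0031 0.0018] 0.55
scene ring [0.5629 0.1982 0.0543] 0.98
scene ring [0.3577 0.1427 0.051 ] 0.89
scene spot [0.5762 0.
[... 744 characters left out ...]
], [0.041, -0.406, 0.042], [0.037, -0.407, 0.039], [0.033, -0.408, 0.036], [0.029, -0.408, 0.033], [0.025, -0.409, 0.03]]
A [[-0.079, 0.129, 0.081], [-0.079, 0.129, 0.081], [-0.079, 0.129, 0.081], [-0.079, 0.129, 0.081], [-0.079, 0.129, 0.081], [-0.079, 0.129, 0.081], [-0.079, 0.129, 0.081], [-0.079, 0.129, 0.081], [-0.079, 0.129, 0.081], [-0.079, 0.129, 0.081], [-0.079, 0.129, 0.081], [-0.079, 0.129, 0.081], [-0.079, 0.129, 0.081], [-0.079, 0.129, 0.081], [-0.079, 0.129, 0.081], [-0.079, 0.129, 0.081], [-0.079, 0.129, 0.081], [-0.079, 0.129, 0.081], [-0.079, 0.129, 0.081], [-0.079, 0.129, 0.081], [-0.079, 0.129, 0.081], [-0.079, 0.129, 0.081], [-0.079, 0.129, 0.081], [-0.079, 0.129, 0.081]]
```

Request:
{"fn": "send_rows", "kwargs": {"xyz": [[0.12, -0.38, 0.0], [0.12, -0.38, 0.0], [0.11, -0.39, 0.0], [0.11, -0.39, 0.0], [0.1, -0.39, 0.0], [0.1, -0.39, 0.0], [0.1, -0.39, 0.0], [0.09, -0.39, 0.0]], "angular": [[-0.08, 0.13, 0.08], [-0.08, 0.13, 0.08], [-0.08, 0.13, 0.08], [-0.08, 0.13, 0.08], [-0.08, 0.13, 0.08], [-0.08, 0.13, 0.08], [-0.08, 0.13, 0.08], [-0.08, 0.13, 0.08]], "grip": [20, 20, 20, 20, 20, 20, 20, 20]}}

```text
time_s: 10.1
tcp_pos: [0.513, -0.0635, 0.4293]
eef_rot: [176.3, -6.4, 19.8]
contact_force: [0.8, -0.0, -1.4]
gripper_width: 0.0279
```

Request:
{"fn": "send_rows", "kwargs": {"xyz": [[0.09, -0.4, 0.0], [0.08, -0.4, 0.0], [0.08, -0.4, 0.0], [0.07, -0.4, 0.0], [0.07, -0.4, 0.0], [0.06, -0.4, 0.0], [0.06, -0.4, 0.0], [0.06, -0.4, 0.0]], "angular": [[-0.08, 0.13, 0.08], [-0.08, 0.13, 0.08], [-0.08, 0.13, 0.08], [-0.08, 0.13, 0.08], [-0.08, 0.13, 0.08], [-0.08, 0.13, 0.08], [-0.08, 0.13, 0.08], [-0.08, 0.13, 0.08]], "grip": [20, 20, 20, 20, 20, 20, 20, 20]}}

```text
time_s: 10.9
tcp_pos: [0.4918, 0.0973, 0.4197]
eef_rot: [173.1, -13.0, 16.5]
contact_force: [0.4, -0.9, -3.1]
gripper_width: 0.0278
```

```bash
cat > goal.py <<'E'
from h import *
n=(Ro.from_euler('z',-.245)*Ro.from_euler('y',-.38)).apply([0,0,1])
def tgt(yaw):
    x=np.array([np.cos(yaw),np.sin(yaw),0]); x-=x@n*n; x/=np.linalg.norm(x); return Ro.from_matrix(np.c_[x,np.cross(-n,x),-n])
rt=tgt(np.radians(10))
def goal(spot,gap): return np.array(spot)+n*(.241+gap)
E
python3 - <<'E'
from goal import *
s=r.get_state();print(s['tcp_pos'],s['eef_rot'],s['joints'])
plan(goal([.578,.232,.079],.035),rt,8)
E
```

```text
[0.4918301  0.09731461 0.41971142] [173.06480528 -12.98285976  16.45854876] [ 37.80567214  -1.07237894 -30.57877239  14.27303172 -51.7611854
  59.85614619]
total [-0.013  0.16  -0.084] [-3.8  6.   3.9] max 0.426 0.126
X [[0.032, -0.416, 0.175], [0.026, -0.418, 0.172], [0.02, -0.419, 0.169], [0.014, -0.421, 0.166], [0.009, -0.422, 0.162], [0.003, -0.424, 0.159], [-0.003, -0.425, 0.155], [-0.009, -0.426, 0.152]]
A [[-0.078, 0.126, 0.082], [-0.078, 0.126, 0.082], [-0.078, 0.126, 0.082], [-0.078, 0.126, 0.082], [-0.078, 0.126, 0.082], [-0.078, 0.126, 0.082], [-0.078, 0.126, 0.082], [-0.078, 0.126, 0.082]]
```

Request:
{"fn": "send_rows", "kwargs": {"xyz": [[0.03, -0.42, 0.17], [0.03, -0.42, 0.17], [0.02, -0.42, 0.17], [0.01, -0.42, 0.17], [0.01, -0.42, 0.16], [0, -0.42, 0.16], [0, -0.43, 0.16], [-0.01, -0.43, 0.15]], "angular": [[-0.08, 0.13, 0.08], [-0.08, 0.13, 0.08], [-0.08, 0.13, 0.08], [-0.08, 0.13, 0.08], [-0.08, 0.13, 0.08], [-0.08, 0.13, 0.08], [-0.08, 0.12, 0.08], [-0.08, 0.12, 0.08]], "grip": [20, 20, 20, 20, 20, 20, 20, 20]}}

```text
time_s: 11.7
tcp_pos: [0.4785, 0.2574, 0.3347]
eef_rot: [170.1, -19.6, 13.4]
contact_force: [-0.4, 0.2, -2.2]
gripper_width: 0.0279
```

Request:
{"fn": "send_rows", "kwargs": {"xyz": [[0, 0, 0], [0, 0, 0]], "angular": [[0, 0, 0], [0, 0, 0]], "grip": [20, 20]}}

```text
time_s: 11.9
tcp_pos: [0.4785, 0.2566, 0.3346]
eef_rot: [170.0, -19.5, 13.5]
contact_force: [-0.2, -0.2, -1.6]
gripper_width: 0.0275
```

Run:
```python
from goal import *
s=r.get_state();p=np.array(s['tcp_pos']);z=E(s['eef_rot']).apply([0,0,1]);print(p,s['eef_rot'],'ang',np.degrees(np.arccos(-z@n)),s['contact_force'])
tip=p+.241*z;print('tip expected',tip)
for k in ('wrist','scene','top'):
    c=r.capture(k);save('f_'+k,c);np.savez('f_'+k,pose=c['pose'],K=c['camera_matrix'])
    print(k,'tip px',proj(c,tip),'spot px',proj(c,[.578,.232,.079]))
    for t in ('tip','spot','gauge'):
        for d in r.mark_of(t,k)[:2]: print(k,t,np.round(d['at'],4),round(d['conf'],2),proj(c,d['at']))
a=cv2.imread('pics/f_wrist.png');b=cv2.imread('pics/f_scene.png')[200:320,270:400]
cv2.imwrite('pics/f.png',np.hstack([cv2.resize(a[60:400,90:430],(400,400)),cv2.resize(b,(400,370))[0:400] if 0 else cv2.resize(b,(400,400))]))
```

```text
[0.47853982 0.25658175 0.33461897] [170.0269643  -19.49389117  13.51250375] ang 0.09477088786170305 [-0.16547049 -0.23016069 -1.60611379]
tip expected [0.56530753 0.23450712 0.11086671]
wrist tip px [276. 234.] spot px [275. 217.]
wrist tip [ 7.018e-01 -2.230e-02  2.000e-04] 0.4 [511. 152.]
wrist spot [0.5761 0.2306 0.076 ] 0.68 [276. 220.]
scene tip px [337. 259.] spot px [332. 271.]
scene tip [ 0.6022 -0.4348 -0.0011] 0.36 [119. 202.]
scene spot [0.2578 0.4472 0.087 ] 0.84 [469. 225.]
scene spot [0.5777 0.2332 0.0763] 0.78 [333. 272.]
scene gauge [ 0.6202 -0.2575  0.0277] 0.69 [160. 220.]
scene gauge [0.5543 0.2369 0.1529] 0.6 [342. 243.]
top tip px [219. 178.] spot px [221. 176.]
top spot [0.3886 0.1316 0.0888] 0.95 [252. 234.]
top spot [0.2591 0.4484 0.0908] 0.68 [151. 277.]
top gauge [0.5612 0.2035 0.0454] 0.56 [231. 183.]
top gauge [ 0.626  -0.26    0.0326] 0.46 [369. 162.]
```

View pics/f.png

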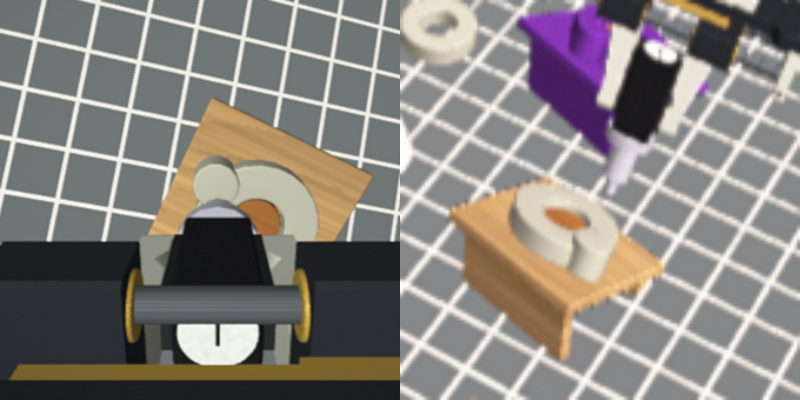

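The wrist crop shows the pad top near full-frame (274,215), against a prediction of (275,217). In the scene view the tip is near (339,258), predicted (337,259). The two agree to within about 2 mm, so I'll descend along the axis.

Run:
```python
from goal import *
s=r.get_state();p=np.array(s['tcp_pos']);z=E(s['eef_rot']).apply([0,0,1])
e=p+.241*z-np.array([.578,.232,.079]);print('gap',e@n,'lat tool',E(s['eef_rot']).inv().apply(e-e@n*n))
F=[]
for i in range(8):
    r.capture('top');F.append(np.array(r.get_state()['contact_force'])@n)
print('F0',np.mean(F),np.std(F))
plan(goal([.578,.232,.079],.007),rt,8)
```

```text
gap 0.034668814150079594 lat tool [-5.03853534e-05  7.31294316e-04  8.76897381e-07]
F0 -2.3499963017122374 0.5078669093699941
total [ 0.01  -0.002 -0.026] [ 0.1 -0.   0.1] max 0.069 0.003
X [[0.0, -0.001, 0.069], [0.0, -0.001, 0.069], [0.0, -0.001, 0.069], [0.0, -0.001, 0.069], [0.0, -0.001, 0.069], [0.0, -0.001, 0.069], [0.0, -0.001, 0.069], [0.0, -0.001, 0.069]]
A [[0.001, -0.001, 0.003], [0.001, -0.001, 0.003], [0.001, -0.001, 0.003], [0.001, -0.001, 0.003], [0.001, -0.001, 0.003], [0.001, -0.001, 0.003], [0.001, -0.001, 0.003], [0.001, -0.001, 0.003]]
```

Request:
{"fn": "send_rows", "kwargs": {"xyz": [[0, -0.01, 0.07], [0, 0, 0.07], [0, 0, 0.07], [0, 0, 0.07], [0, 0, 0.07], [0, 0, 0.07], [0, 0, 0.06], [0, 0, 0.06]], "angular": [[0, 0, 0], [0, 0, 0], [0, 0, 0], [0, 0, 0], [0, 0, 0], [0, 0, 0], [0, 0, 0], [0, 0, 0]], "grip": [20, 20, 20, 20, 20, 20, 20, 20]}}

```text
time_s: 13.7
tcp_pos: [0.4884, 0.2544, 0.3095]
eef_rot: [170.1, -19.5, 13.5]
contact_force: [0.2, -0.3, -1.9]
gripper_width: 0.0282
```

```bash
cat > chk.py <<'E'
from goal import *
F=[];M=[]
for i in range(8):
    r.capture('wrist' if i else 'scene');s=r.get_state();F.append(np.array(s['contact_force'])@n);M.append(s['tcp_pos'])
z=E(s['eef_rot']).apply([0,0,1]);e=np.mean(M,0)+.241*z-np.array([.578,.232,.079])
print('t',s['time_s'],'gap',(e@n).round(4),'lat',E(s['eef_rot']).inv().apply(e-e@n*n).round(4),'F',np.mean(F)+2.35,np.std(F)/8**.5,'w',s['gripper_width'],'ang',np.degrees(np.arccos(-z@n)))
E
python3 chk.py
```

```text
t 14.1 gap 0.0075 lat [-0.      0.0001  0.    ] F 0.26151359975855026 0.13717238267984946 w 0.02788079448072641 ang 0.07804442260879951
```

Request:
{"fn": "send_rows", "kwargs": {"xyz": [[0, 0, 0.03], [0, 0, 0.03], [0, 0, 0.03], [0, 0, 0.03], [0, 0, 0]], "angular": [[0, 0, 0], [0, 0, 0], [0, 0, 0], [0, 0, 0], [0, 0, 0]], "grip": [20, 20, 20, 20, 20]}}

```text
time_s: 14.6
tcp_pos: [0.4905, 0.2538, 0.3039]
eef_rot: [170.1, -19.5, 13.5]
contact_force: [0.3, -0.0, -1.9]
gripper_width: 0.0279
```

```bash
python3 chk.py
```

```text
t 15.0 gap 0.0016 lat [-0.      0.0001  0.    ] F 0.28358454731524496 0.18656155106395014 w 0.027827513880687948 ang 0.07868187696001794
```

Request:
{"fn": "send_rows", "kwargs": {"xyz": [[0, 0, 0.02], [0, 0, 0.02], [0, 0, 0]], "angular": [[0, 0, 0], [0, 0, 0], [0, 0, 0]], "grip": [20, 20, 20]}}

```text
time_s: 15.3
tcp_pos: [0.4912, 0.2538, 0.3023]
eef_rot: [170.1, -19.5, 13.5]
contact_force: [-0.5, -0.3, -2.0]
gripper_width: 0.0278
```

```bash
python3 chk.py
```

```text
t 15.7 gap -0.0004 lat [-0.      0.0001  0.    ] F 0.5506393695390983 0.09371048248634577 w 0.02774143247267434 ang 0.07856242922297807
```

Request:
{"fn": "send_rows", "kwargs": {"xyz": [[0, 0, 0.02], [0, 0, 0.02], [0, 0, 0]], "angular": [[0, 0, 0], [0, 0, 0], [0, 0, 0]], "grip": [20, 20, 20]}}

```text
time_s: 16.0
tcp_pos: [0.492, 0.2536, 0.3005]
eef_rot: [170.1, -19.6, 13.5]
contact_force: [-1.1, 0.1, 0.2]
gripper_width: 0.0281
```

```bash
python3 chk.py
```

```text
t 16.4 gap -0.0023 lat [0.     0.0001 0.    ] F 2.767645567579678 0.14223598536434917 w 0.027768300676782664 ang 0.0795507721983006
```

Contact came at a gap of about -0.4 mm, within 1 mm of the predicted height. I'll press 4 mm more.

Request:
{"fn": "send_rows", "kwargs": {"xyz": [[0, 0, 0.02], [0, 0, 0.02], [0, 0, 0.02], [0, 0, 0.02], [0, 0, 0], [0, 0, 0]], "angular": [[0, 0, 0], [0, 0, 0], [0, 0, 0], [0, 0, 0], [0, 0, 0], [0, 0, 0]], "grip": [20, 20, 20, 20, 20, 20]}}

```text
time_s: 17.0
tcp_pos: [0.4934, 0.2532, 0.2968]
eef_rot: [170.1, -19.6, 13.5]
contact_force: [-2.1, 0.5, 2.0]
gripper_width: 0.0277
```

```bash
python3 chk.py
python3 - <<'E'
from h import *
out=[]
for k,(y,x) in (('wrist',(150,200)),('scene',(210,280))):
    c=r.capture(k); print(k,proj(c,[.578,.232,.079])); out.append(cv2.resize(c['img'][y:y+100,x:x+100],(400,400),interpolation=cv2.INTER_CUBIC))
cv2.imwrite('pics/p.png',np.hstack(out)[:,:,::-1])
E
```

```text
t 17.4 gap -0.0063 lat [0.     0.0001 0.    ] F 4.076662863970757 0.09367938215929603 w 0.02783333863182342 ang 0.07852158887856663
wrist [276. 237.]
scene [332. 271.]
```

View pics/p.png

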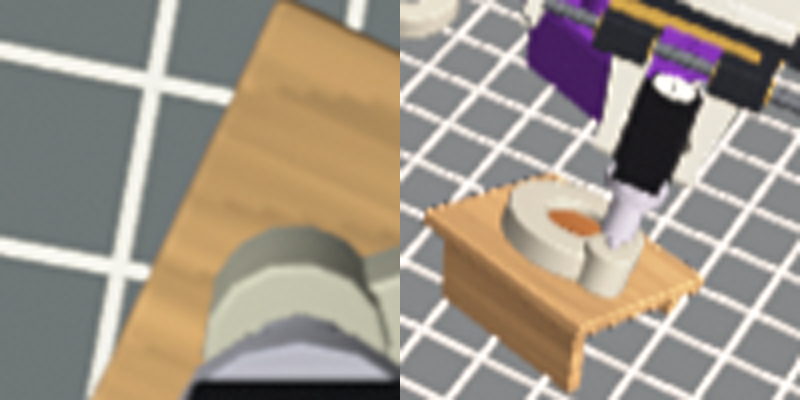

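In the scene crop the tip, at about (334,271), is on the middle of the pad top at about (333,271.5). The force is about 4 N and the gauge is square to the face, so I'm handing in.

```bash
python3 -c "
from h import *
print(r.close_job()); s=r.get_state(); print(s['time_s'],s['contact_force'],s['gripper_width'])"
```

```text
the job is handed in; nothing more can be done
None
the job is handed in; nothing more can be done
```

I took the full-size gauge out of its stand by the handle and pressed its tip onto the pad of the ring on the wooden rest. I handed in at about 17.5 s while still holding it there; no verdict was reported.

**Last checks before handing in:**
- **Squareness:** the tool was within 0.1° of my estimate of the ring's slope. That slope came from one wrist view fitted with the given 0.38 rad tilt, so the estimate carries its own small error.
- **Plunger:** force along the axis was about 4 N. The tool had moved about 6 mm past first contact, so the plunger should be about halfway in; I could not read it directly.
- **Tip position:** the last camera crops show the tip on the middle of the pad, to within about 3 mm.
- **Grip:** the jaws stayed at 27.8 mm, matching the 28 mm handle.

**Disagreements:**
- My estimate of the pad centre from the fitted rest differed by 3–4 mm from the networks' average, so I aimed between the two. Contact then came within about 0.5 mm of the expected height.
- In my last force check before contact, the force read about 0.3 N above my zero, so the real press may be slightly under 4 N.

I did not re-measure the bystanders at the end. My planned paths kept clear of them, and I saw no unexpected force.

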